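# Fetch the red glue stick from the crowded rack

### The arm

A 6-joint arm with a two-finger parallel gripper is mounted at the origin on the work surface. World frame = base frame: x ahead of the robot, y to its left, z up, the work surface at z = 0. Lengths are in m, angles in rad, forces in N, time in s.
With the tool pointing down it reaches from about 0.25 to 0.725 m from the base axis. Payload 4 kg.
Tool frame: the origin (TCP) lies midway between the tips of the shut fingers; the grasp point (between the pads) lies 19 mm behind it; z points along the fingers, x is the direction in which the jaws open and shut, and the axes are right-handed (so a half turn about z gives the same grasp; the last joint's range is limited). The gripper opens to 85 mm and grips with 20 to 120 N. Pads are 22 mm wide; open, the fingers measure 114 mm over their backs; the gripper's body (76 mm by 85 mm) begins 54 mm behind the grasp point. The pads swing forward as they close: fully open they stand 13 mm farther back than shut.
Start: joints at [0, 0.241, 0.005, 1.335, 0, 1.571], TCP at [0.5, -0, 0.231] pointing down, gripper open.
Joint ranges: [-2.72, 2.72], [-1.05, 1.87], [-1.09, 1.28], [-1.99, 2.15], [-1.42, 1.44], [-3.14, 3.14]. Speed limits (rad/s): [2.79, 2.79, 3.14, 3.14, 3.14, 3.14].

### API

Orientations are given as a unit quaternion [x, y, z, w].
In Python, from workcell import bot gives the robot as it stands.
- The arm moves only by the tool drive_tool, never from a script. Its argument "rows" is text: rows parted by semicolons, each of 5 numbers parted by spaces: the finger opening in mm, from 0 to 85.4, then the shift along the tool's x, y, z in mm, then the turn about the tool's z in rad. A call has 1 to 12 rows; each row shifts and turns the commanded pose from where the row before left it, along the tool's axes as they then stand; what a row does not reach is not made up. A row lasts 1/10 s, in which the tool goes at most 50 mm and 8.59 degrees, less where a joint would pass 70% of its speed; a pose out of reach is approached as far as the arm can. A call is refused whole if a number of a shift passes 50 or a number of a turn 0.15, either way. A call with a gripper value outside its range is refused whole. The fingers move at their own pace and stop on an object; the grip force is fixed at half the most. Time passes only in rows, so rows that do not move let the fingers close. It gives the time, the measured TCP pose, the force and the opening at its end, in the units of the state.
- bot.get_obs(): the state, without advancing time (a new reading comes with each control period).
- bot.camera(name): name is "scene" or "side" or "wrist"; returns a dict with "image" (384x512x3 uint8, red, green, blue), "vertical_fov" (degrees; the focal length in pixels is half the picture's height over the tangent of half this angle, whatever the lens; pixels are square), "cx", "cy" (the principal point, pixels), "R" (3x3) and "t" (3): a world point X has camera coordinates R X + t; the wrist camera has in their place "tool_from_camera" (4x4, takes a point from camera to tool coordinates, whose origin is the TCP and whose axes are the tool frame's). Camera axes: x right, y down, z forward; pixel columns grow to the right and rows downward; lengths in m; the calibration is good to about 2 mm. A picture is of the moment at which its call begins: read the wrist's pose just before it. There is no depth.
- bot.job_done(): hands the job in, once; it reports no verdict.
The state is a dict: "clock": time; "joint_pos": joint angles; "joint_vel": joint speeds; "tau": joint torques, N m; "eef_pos": TCP position; "tool_rot": TCP orientation; "ft_force": force on the tool from outside, world axes, zero at the start; "ft_torque": the same for the moment, N m; "grip_width": finger opening in m.
Only numpy, scipy, OpenCV 4.12 (cv2) and the standard library are available. Lean on these libraries where they do the work, as an engineer would, in place of code of your own. Each camera call takes 0.05 s, during which the arm holds its last target. There are 200 camera calls.

### The job

The 3D printer's bed needs glue: take the red glue stick out of the plywood rack and stand it upright in the empty square stand, letting go only once it is down, not dropping it. Leave the blue and the green stick in their holes.

Things in the scene. Friction and masses are not known exactly. Their poses are not given: they have to be found in the camera images.
- red_mid (a point): centre (half-way up) of the glue stick to fetch: an upright cylinder 30 mm across, 110 mm tall, 35 to 70 g, white barrel, red band and red cap (upper 42 mm), z up. It stands in one of three holes of a fixed plywood rack, foot 6 mm and top 116 mm above the bench. Raised 40 mm it is out of its hole, 100 mm clear of the whole rack. Red, blue and green stand in one straight row, in any order
- blue_mid (a point): centre of the blue stick, a bystander of the same size in the next or next-but-one hole; z up. Sticks are 44 mm apart centre to centre, leaving 14 mm between them: too little for a finger. End boards 105 mm tall close the row, 28 mm from the end stick's centre. The long sides of the row are open, so the only gap is across the row, one finger on each long side
- green_mid (a point): centre of the green stick, a bystander of the same size in the remaining hole; z up. The line through the three centres is the row's direction. The holes (35 mm) are in a plywood shelf, 56 mm wide across the row, its top 46 mm above the bench: fingertips must stay above it while beside the sticks
- stand: the empty stand: a fixed black square box, open at the top, outside 62 x 62 mm and 36 mm tall, walls 5 mm, pocket 52 x 52 mm with a grey floor 6 mm above the bench. Origin: centre of its underside, at bench height; x and y along its sides, z up
There are look-alikes about, which are no part of the job. What is shaped like the part that bears red_mid but pink is not meant. There is more than one size of the stand; the job needs the smaller.

How it is judged:
By the outcome, as a careful person would: the job done as asked, in the order asked, and still so for the second after the job is handed in, with the robot touching nothing.
It also fails if it takes over 45 s, if anything falls off the work surface, if the arm or the gripper's body presses on something with over 40 N, if the wrist force passes 120 N, or if a joint passes its speed limit or range.

## Working session

There is one attempt and no reset: what is moved stays moved. The work goes in short steps, Python scripts to look and compute and a tool call to move; the robot and the scene stay as the last step left them, time stands still between calls to the robot, and variables do not carry over. Pictures are saved under pics/ and viewed, about 8 in all and at most 12, crops included, and the job is handed in when it is done.

Besides the shell and the picture viewer there is one more tool, called after "Request:" by a JSON object that holds its "name" and its "arguments". drive_tool: Moves the arm, as the interface text tells. Its arguments: {"type":"object","properties":{"rows":{"type":"string"}},"required":["rows"]}

```bash
mkdir -p pics
python3 - <<'E'
from workcell import bot
import cv2,pickle
o=bot.get_obs();print(o['clock'],o['eef_pos'],o['tool_rot'])
d={'obs':o}
for n in ('scene','side','wrist'):
    c=bot.camera(n);d[n]=c
    cv2.imwrite(f'pics/{n}0.png',c['image'][:,:,::-1])
    print(n,{k:v for k,v in c.items() if k!='image'})
pickle.dump(d,open('d0.pkl','wb'))
E
```

```text
0.0 [4.99376015e-01 6.47336621e-06 2.30412216e-01] [ 9.99999457e-01 -1.81728968e-05 -1.04194089e-03 -2.14707252e-05]
scene {'vertical_fov': 42.25114027375437, 'cx': 241.72014459736747, 'cy': 185.9446112821397, 'R': array([[-0.54764114,  0.83669022,  0.00621725],
       [ 0.6429611 ,  0.42557085, -0.63678134],
       [-0.5354346 , -0.34473021, -0.77101937]]), 't': array([ 0.28783379, -0.313395  ,  1.40303767])}
side {'vertical_fov': 46.324994363976195, 'cx': 255.4138515150089, 'cy': 189.85263498818304, 'R': array([[ 0.91273752, -0.40805857,  0.01996045],
       [-0.23497124, -0.56429249, -0.79143067],
       [ 0.3342136 ,  0.71767833, -0.61093296]]), 't': array([-0.51506545,  0.17349345,  0.93067699])}
wrist {'vertical_fov': 69.30976736006679, 'cx': 253.5336271784997, 'cy': 193.07720167519258, 'tool_from_camera': array([[ 9.99999066e-01, -4.38200518e-04,  1.29472989e-03,
        -2.60525977e-04],
       [ 8.12610753e-05,  9.64602995e-01,  2.63706381e-01,
        -6.71559526e-02],
       [-1.36445660e-03, -2.63706030e-01,  9.64602129e-01,
        -1.41735126e-01],
       [ 0.00000000e+00,  0.00000000e+00,  0.00000000e+00,
         1.00000000e+00]])}
```

View pics/scene0.png

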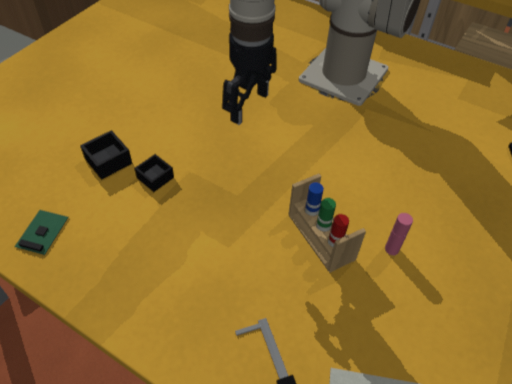

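View pics/side0.png

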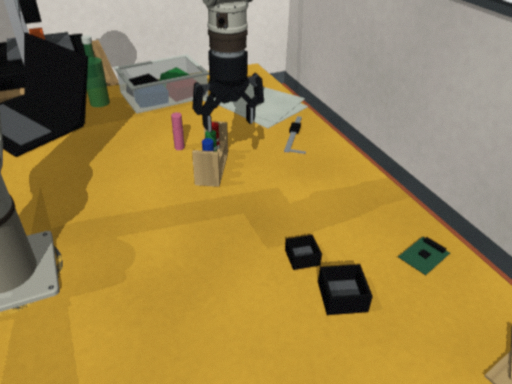

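Scene view: blue (316,188), green (327,210) and red (341,226) in a row, pink decoy at (399,234), small stand at (155,173), large box at (106,155). The side view shows the small stand at (303,252).

```bash
cat > h.py <<'E'
import numpy as np
from scipy.spatial.transform import Rotation as Ro
def f(c): return 192/np.tan(np.radians(c['vertical_fov']/2))
def ray(c,uv,obs=None):
    d=np.array([(uv[0]-c['cx'])/f(c),(uv[1]-c['cy'])/f(c),1])
    if 'R' in c: return -c['R'].T@c['t'], c['R'].T@d
    T=c['tool_from_camera'];R=Ro.from_quat(obs['tool_rot']).as_matrix()
    return obs['eef_pos']+R@T[:3,3], R@T[:3,:3]@d
def at(c,uv,z,obs=None):
    o,d=ray(c,uv,obs); return o+d*(z-o[2])/d[2]
def proj(c,X,obs=None):
    if 'R' in c: p=c['R']@X+c['t']
    else:
        T=c['tool_from_camera'];R=Ro.from_quat(obs['tool_rot']).as_matrix()
        p=T[:3,:3].T@(R.T@(X-obs['eef_pos'])-T[:3,3])
    return p[:2]/p[2]*f(c)+[c['cx'],c['cy']]
E
python3 - <<'E'
from h import *
import pickle,cv2
d=pickle.load(open('d0.pkl','rb'));c=d['scene']
for n,uv in dict(red=(342,219),green=(328,203),blue=(316,188)).items(): print(n,at(c,uv,.116).round(3))
print('stand',at(c,(155,170),.036).round(3),at(d['side'],(303,247),.036).round(3))
for n,(x,y,w,h,s) in dict(scene=(80,120,110,75,5),rack=(275,165,110,110,5)).items():
    cv2.imwrite(f'pics/c_{n}.png',cv2.resize(c['image'][y:y+h,x:x+w,::-1],None,fx=s,fy=s,interpolation=cv2.INTER_CUBIC))
a=cv2.imread('pics/c_scene.png');b=cv2.imread('pics/c_rack.png')
cv2.imwrite('pics/c0.png',cv2.resize(np.vstack([a,b]),None,fx=.64,fy=.64))
E
```

```text
red [0.543 0.237 0.116]
green [0.523 0.198 0.116]
blue [0.502 0.161 0.116]
stand [ 0.593 -0.19   0.036] [ 0.584 -0.203  0.036]
```

View pics/c0.png

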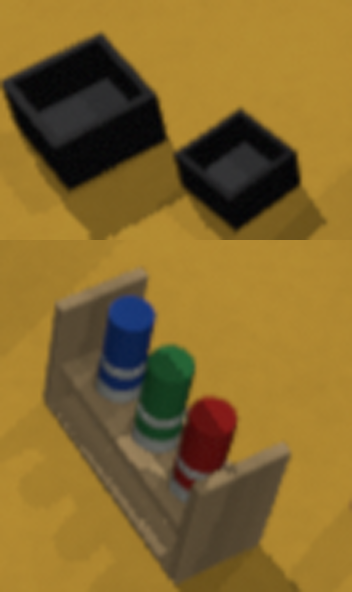

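Crop: the small stand's rim centre is at about (155,168) in the scene image and the red top at (341.5,219). The row runs at about 62° in world, so the jaws must lie at about -28°. Moving above red.

Request:
{"name": "drive_tool", "arguments": {"rows": "85 9 -47 0 0; 85 9 -47 0 0; 85 9 -47 0 0; 85 9 -47 0 0; 85 8 -49 0 0; 85 0 0 0 0.124; 85 0 0 0 0.124; 85 0 0 0 0.124; 85 0 0 0 0.122; 85 0 0 0 0; 85 0 0 0 0"}}

```text
clock: 1.25
eef_pos: [0.5438, 0.2369, 0.2309]
tool_rot: [0.97, -0.243, -0.0, 0.0]
ft_force: [0.1, 1.0, 0.8]
grip_width: 0.085
```

Run:
```python
from h import *
from workcell import bot
import cv2,pickle
o=bot.get_obs();c=bot.camera('wrist');pickle.dump((o,c),open('d1.pkl','wb'))
print(o['eef_pos'],Ro.from_quat(o['tool_rot']).as_matrix().round(3))
for p in ([.543,.237,.116],[.523,.198,.116],[.502,.161,.116]): print(proj(c,np.array(p),o))
cv2.imwrite('pics/w1.png',c['image'][:,:,::-1])
```

```text
[0.54384755 0.23693401 0.2309317 ] [[ 0.882 -0.472 -0.001]
 [-0.472 -0.882 -0.   ]
 [-0.     0.001 -1.   ]]
[252.93486088 190.3109735 ]
[253.73961549 232.83357985]
[252.72083584 270.84314599]
```

View pics/w1.png

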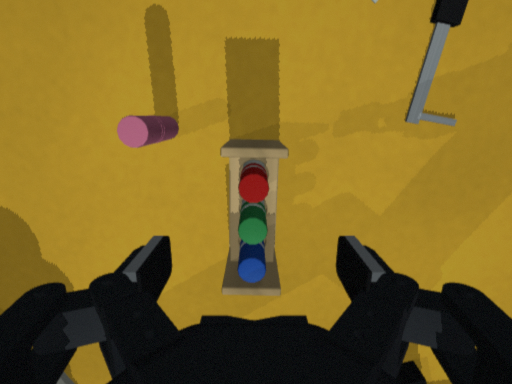

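Wrist view: red top at (254,183), green (253,223), blue (252,264). All three sit about 7 px further out along the row than predicted, and the row is well aligned with tool y.

Run:
```python
from h import *
import pickle,cv2
o,c=pickle.load(open('d1.pkl','rb'));R=Ro.from_quat(o['tool_rot']).as_matrix()
im=c['image'].astype(int);r,g,b=im[...,0],im[...,1],im[...,2]
roi=np.zeros(r.shape,bool);roi[150:300,220:290]=1
for n,m in dict(red=(r>2*g)&(r>2*b)&(r>120),green=(g>1.5*r)&(g>1.2*b)&(g>90),blue=(b>1.5*r)&(b>1.5*g)&(b>110)).items():
    ys,xs=np.where(m&roi); 
    row=ys[:,None]
    print(n,len(xs),xs.min(),xs.max(),ys.min(),ys.max())
for uv in ((254,184),(253,224),(252,264)):
    P=at(c,uv,.116,o); print(P.round(4),(R.T@(P-o['eef_pos'])*1e3).round(1))
d=pickle.load(open('d0.pkl','rb'))
s=d['scene'];P=at(c,(254,184),.116,o);print(proj(s,P))
```

```text
red 647 239 268 175 202
green 577 238 266 218 243
blue 506 238 264 259 282
[0.5468 0.242  0.116 ] [  0.3  -5.9 114.9]
[0.5268 0.2066 0.116 ] [ -0.7  34.7 115. ]
[0.5051 0.1683 0.116 ] [ -1.7  78.7 115. ]
[343.2664087  221.62153457]
```

Request:
{"name": "drive_tool", "arguments": {"rows": "85 0 -5 25 0; 85 0 0 30 0; 85 0 0 25 0; 85 0 0 0 0; 85 0 0 0 0"}}

```text
clock: 1.8
eef_pos: [0.5463, 0.2412, 0.1514]
tool_rot: [0.97, -0.244, -0.0, 0.0]
ft_force: [-0.3, -0.3, -0.0]
grip_width: 0.085
```

Run:
```python
from h import *
from workcell import bot
import cv2,pickle
o=bot.get_obs();c=bot.camera('wrist');pickle.dump((o,c),open('d2.pkl','wb'))
print(o['eef_pos'])
R=Ro.from_quat(o['tool_rot']).as_matrix()
# predicted top-circle outlines, one stick at the tool axis, others 44 mm along tool y
im=c['image'][:,:,::-1].copy()
for k in range(3):
    P=o['eef_pos']+R@np.array([0,.044*k,0]); P[2]=.116
    for a in np.linspace(0,6.28,60):
        u,v=proj(c,P+.015*np.array([np.cos(a),np.sin(a),0]),o); 
        if 0<u<512 and 0<v<384: im[int(round(v)),int(round(u))]=(255,255,0)
cv2.imwrite('pics/w2.png',cv2.resize(im[100:384,120:400],None,fx=2,fy=2,interpolation=cv2.INTER_NEAREST))
```

```text
[0.54626193 0.2412407  0.15144866]
```

View pics/w2.png

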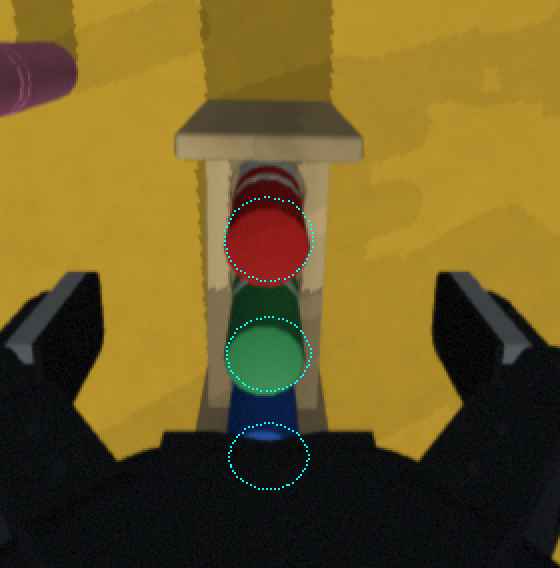

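Close view: predicted circles match the red top (crop (267,245)) and the green top to within about 2 mm. The fingers straddle the row. Descending, with a +2 mm correction along the row, then closing.

Request:
{"name": "drive_tool", "arguments": {"rows": "85 0 2 30 0; 85 0 0 30 0; 85 0 0 26 0; 85 0 0 0 0; 60 0 0 0 0; 40 0 0 0 0; 20 0 0 0 0; 20 0 0 0 0; 20 0 0 0 0; 20 0 0 0 0; 20 0 0 0 0; 20 0 0 0 0"}}

```text
clock: 3.05
eef_pos: [0.5465, 0.2401, 0.0671]
tool_rot: [0.97, -0.244, 0.001, -0.001]
ft_force: [-1.1, 0.5, 6.7]
grip_width: 0.0285
```

Request:
{"name": "drive_tool", "arguments": {"rows": "20 0 0 -5 0; 20 0 0 -10 0; 20 0 0 -15 0; 20 0 0 -20 0; 20 0 0 -25 0; 20 0 0 -25 0; 20 0 0 -25 0; 20 0 0 0 0; 20 0 0 0 0"}}

```text
clock: 3.95
eef_pos: [0.5457, 0.2397, 0.1909]
tool_rot: [0.97, -0.244, 0.001, -0.0]
ft_force: [0.1, 0.9, -0.3]
grip_width: 0.0287
```

Run:
```python
from h import *
from workcell import bot
import cv2,pickle
o=bot.get_obs();L=[bot.camera(n) for n in ('scene','side','wrist')]
pickle.dump((o,L),open('d3.pkl','wb'));print(o['eef_pos'],o['grip_width'],o['ft_force'])
a,b,w=[x['image'][:,:,::-1] for x in L]
R=lambda i:cv2.resize(i,(400,300))
u,v=proj(L[0],o['eef_pos']).astype(int);u2,v2=proj(L[1],o['eef_pos']).astype(int)
cr=lambda i,u,v:cv2.resize(i[max(v-75,0):v+75,max(u-100,0):u+100],(400,300))
cv2.imwrite('pics/l3.png',np.vstack([np.hstack([cr(a,u,v),cr(b,u2,v2)]),np.hstack([R(w),R(b)])]))
```

```text
[0.54565084 0.23974216 0.19090196] 0.02870684693167475 [ 0.12768006  0.90090357 -0.3318049 ]
```

View pics/l3.png

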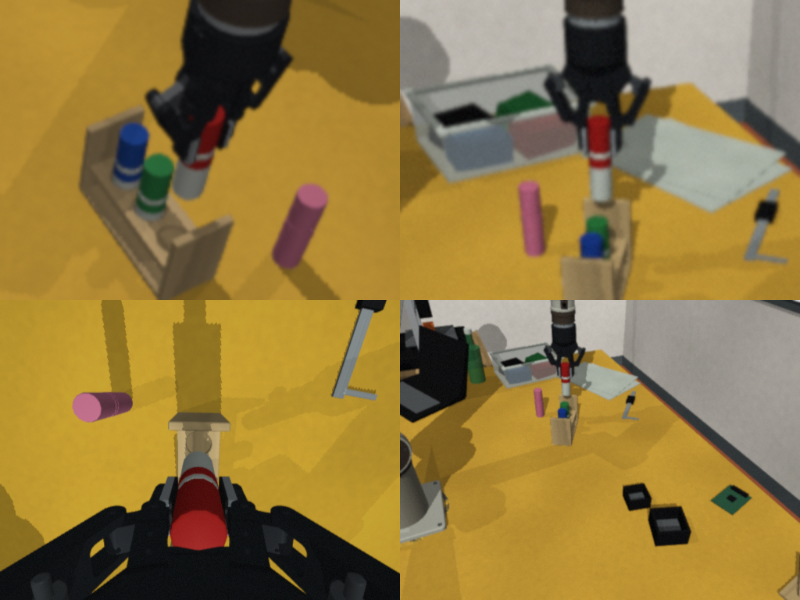

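Red is lifted, upright and firmly gripped, with blue and green still in place. Next I fit the small stand's pose from the first scene and side pictures.

Run:
```python
from h import *
import pickle,cv2
from scipy.optimize import minimize
d=pickle.load(open('d0.pkl','rb'));S=[]
for n,p in (('scene',(155,173)),('side',(303,252))):
    im=d[n]['image'].astype(int);m=((im.max(2)-im.min(2)<30)&(im.max(2)<110)).astype(np.uint8)
    k,l,st,_=cv2.connectedComponentsWithStats(m);u,v=p
    lab=np.bincount(l[v-6:v+7,u-6:u+7][l[v-6:v+7,u-6:u+7]>0]).argmax();print(n,st[lab])
    h=cv2.convexHull(np.argwhere(l==lab)[:,::-1].astype(np.float32)).astype(np.float32);S.append((d[n],h))
def cost(q,S):
    x,y,t=q;c,s=np.cos(t),np.sin(t);J=0
    for cam,h in S:
        P=np.array([proj(cam,np.array([x+c*a-s*b,y+s*a+c*b,z])) for a in(-.031,.031) for b in(-.031,.031) for z in(0,.036)],np.float32)
        H=cv2.convexHull(P);i,_=cv2.intersectConvexConvex(H,h)
        J-=i/(cv2.contourArea(H)+cv2.contourArea(h)-i)
    return J/len(S)
for SS in (S,S[:1],S[1:]):
    r=min((minimize(cost,[.588,-.197,t],args=(SS,),method='Nelder-Mead',options=dict(initial_simplex=[[.588,-.197,t],[.6,-.197,t],[.588,-.18,t],[.588,-.197,t+.3]])) for t in (-.6,-.2,.2,.6)),key=lambda r:r.fun)
    print(r.x.round(4),r.fun)
o,_=pickle.load(open('d3.pkl','rb'));R=Ro.from_quat(o['tool_rot']).as_matrix();print(R.round(3))
```

```text
scene [135 155  38  37 855]
side [286 235  35  34 923]
[ 0.5885 -0.1989 -0.2542] -0.8876274086564675
[ 0.5897 -0.1995 -0.308 ] -0.9001549801366291
[ 0.5873 -0.1978  1.2589] -0.8947486097355828
[[ 0.88  -0.474  0.001]
 [-0.474 -0.88   0.001]
 [ 0.001 -0.001 -1.   ]]
```

Request:
{"name": "drive_tool", "arguments": {"rows": "20 5 7 -25 0; 20 15 22 -5 0; 20 23 34 0 0; 20 26 39 0 0; 20 28 42 0 0; 20 28 42 0 0; 20 28 42 0 0; 20 28 42 0 0; 20 26 39 0 0; 20 21 31 0 0; 20 12 18 0 0; 20 6 8 0 0"}}

```text
clock: 5.3
eef_pos: [0.5874, -0.1997, 0.2184]
tool_rot: [0.969, -0.246, -0.001, 0.0]
ft_force: [0.8, 0.6, -0.5]
grip_width: 0.0285
```

Request:
{"name": "drive_tool", "arguments": {"rows": "20 0 0 30 0; 20 0 0 30 0; 20 0 0 25 0; 20 0 0 0 0; 20 0 0 0 0"}}

```text
clock: 5.8
eef_pos: [0.5879, -0.1964, 0.1349]
tool_rot: [0.97, -0.244, -0.001, -0.0]
ft_force: [0.7, -0.1, 0.5]
grip_width: 0.0291
```

Run:
```python
from h import *
from workcell import bot
import cv2,pickle
o=bot.get_obs();L=[bot.camera(n) for n in ('scene','side','wrist')]
pickle.dump((o,L),open('d4.pkl','wb'));print(o['eef_pos'],o['grip_width'],o['ft_force'],o['joint_pos'].round(2) if hasattr(o['joint_pos'],'round') else o['joint_pos'])
R=Ro.from_quat(o['tool_rot']).as_matrix();print((R.T@(np.array([.5885,-.199,.067])-o['eef_pos'])*1e3).round(1))
out=[]
for c in L[:2]:
    im=c['image'][:,:,::-1].copy();u,v=proj(c,o['eef_pos']).astype(int)
    i=cv2.resize(im[max(v-60,0):v+90,max(u-75,0):u+75],(400,400));out.append(i)
cv2.imwrite('pics/p4.png',np.hstack(out))
```

```text
[ 0.58791858 -0.19637638  0.13486866] 0.029088577844071595 [ 0.74933852 -0.14922475  0.45549635] [-0.32  0.53  0.18  1.22  0.    1.74]
[ 1.9  2.  67.9]
```

View pics/p4.png

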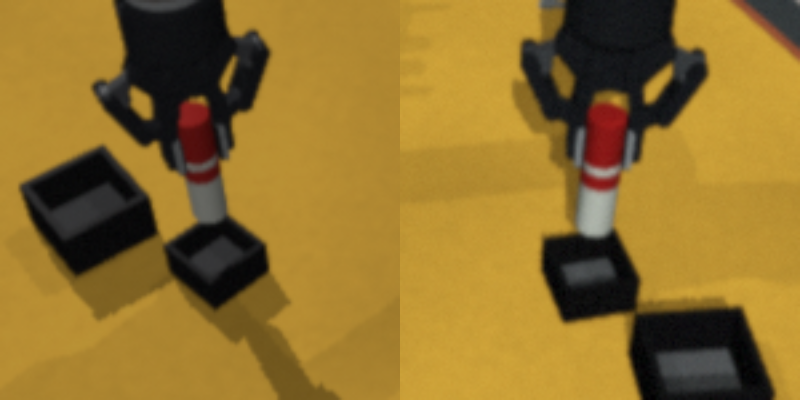

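The stick is upright over the small stand in both views. Lowering into the pocket.

Request:
{"name": "drive_tool", "arguments": {"rows": "20 2 2 15 0; 20 0 0 15 0; 20 0 0 15 0; 20 0 0 10 0; 20 0 0 5 0; 20 0 0 0 0; 20 0 0 0 0"}}

```text
clock: 6.65
eef_pos: [0.5897, -0.2002, 0.0762]
tool_rot: [0.97, -0.244, 0.001, 0.0]
ft_force: [0.1, 0.3, -0.0]
grip_width: 0.0284
```

Run:
```python
from h import *
from workcell import bot
import cv2,pickle
o=bot.get_obs();L=[bot.camera(n) for n in ('scene','side')]
print(o['eef_pos'],o['grip_width'],o['ft_force'])
out=[]
for c in L[:2]:
    im=c['image'][:,:,::-1].copy();u,v=proj(c,o['eef_pos']).astype(int)
    out.append(cv2.resize(im[max(v-50,0):v+50,max(u-50,0):u+50],(400,400),interpolation=cv2.INTER_CUBIC))
cv2.imwrite('pics/p5.png',np.hstack(out))
```

```text
[ 0.58969083 -0.20021276  0.07615615] 0.028426068218819656 [ 0.09237359  0.26163128 -0.04031999]
```

View pics/p5.png

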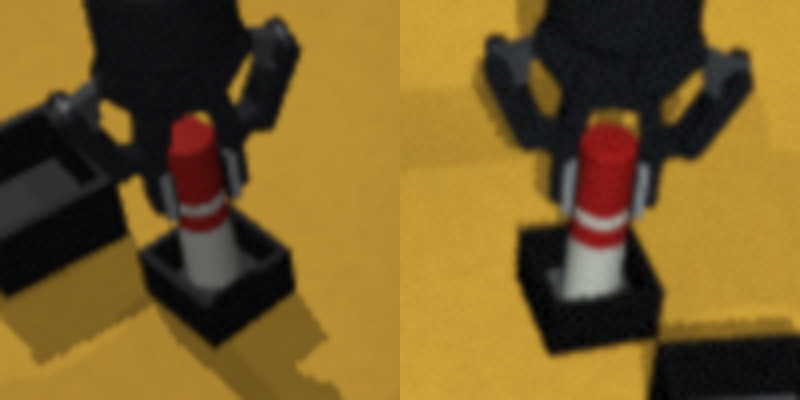

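The stick is inside the small stand's pocket, clear of the walls and about 9 mm above the floor. Lowering in small steps until it touches.

Request:
{"name": "drive_tool", "arguments": {"rows": "20 0 0 3 0; 20 0 0 2 0; 20 0 0 2 0; 20 0 0 1 0; 20 0 0 0 0; 20 0 0 0 0; 20 0 0 0 0"}}

```text
clock: 7.45
eef_pos: [0.5891, -0.2, 0.0672]
tool_rot: [0.97, -0.244, -0.0, -0.0]
ft_force: [0.5, -0.2, 0.1]
grip_width: 0.0287
```

Request:
{"name": "drive_tool", "arguments": {"rows": "20 0 0 1 0; 20 0 0 0 0; 20 0 0 0 0"}}

```text
clock: 7.75
eef_pos: [0.5892, -0.2001, 0.0671]
tool_rot: [0.97, -0.244, 0.0, 0.0]
ft_force: [-2.3, 0.0, 5.4]
grip_width: 0.0288
```

Request:
{"name": "drive_tool", "arguments": {"rows": "20 0 0 1 0; 20 0 0 0 0; 20 0 0 0 0"}}

```text
clock: 8.05
eef_pos: [0.5892, -0.2001, 0.0671]
tool_rot: [0.97, -0.245, 0.001, 0.0]
ft_force: [-3.9, 1.0, 10.0]
grip_width: 0.0288
```

It touches the floor at z=0.067, the same as at pick-up, with the force rising to 10 N. I'll ease off 1 mm and open slowly.

Request:
{"name": "drive_tool", "arguments": {"rows": "20 0 0 -1 0; 20 0 0 0 0; 32 0 0 0 0; 36 0 0 0 0; 42 0 0 0 0; 52 0 0 0 0; 65 0 0 0 0; 80 0 0 0 0; 85 0 0 0 0; 85 0 0 0 0; 85 0 0 0 0; 85 0 0 0 0"}}

```text
clock: 9.25
eef_pos: [0.5891, -0.2001, 0.0663]
tool_rot: [0.97, -0.245, 0.0, -0.0]
ft_force: [-0.1, 0.1, -0.3]
grip_width: 0.0852
```

Request:
{"name": "drive_tool", "arguments": {"rows": "85 0 0 -10 0; 85 0 0 -20 0; 85 0 0 -30 0; 85 0 0 -40 0; 85 0 0 -40 0; 85 0 0 -20 0; 85 0 0 0 0; 85 0 0 0 0; 85 0 0 0 0"}}

```text
clock: 10.15
eef_pos: [0.5883, -0.1998, 0.2249]
tool_rot: [0.97, -0.245, -0.001, -0.0]
ft_force: [-0.7, -0.4, -0.5]
grip_width: 0.0848
```

Run:
```python
from h import *
from workcell import bot
import cv2
o=bot.get_obs();print(o['clock'],o['eef_pos'],o['grip_width'],o['ft_force'])
out=[];X=np.array([.589,-.2,.06]);Y=np.array([.525,.2,.08])
for n in ('scene','side'):
    c=bot.camera(n);im=c['image'][:,:,::-1]
    for P in (X,Y):
        u,v=proj(c,P).astype(int);out.append(cv2.resize(im[max(v-50,0):v+50,max(u-50,0):u+50],(300,300),interpolation=cv2.INTER_CUBIC))
cv2.imwrite('pics/e6.png',np.vstack([np.hstack(out[:2]),np.hstack(out[2:])]))
```

```text
10.15 [ 0.5882574  -0.19978283  0.22486075] 0.08482226327318253 [-0.65921463 -0.35501304 -0.4647212 ]
```

View pics/e6.png

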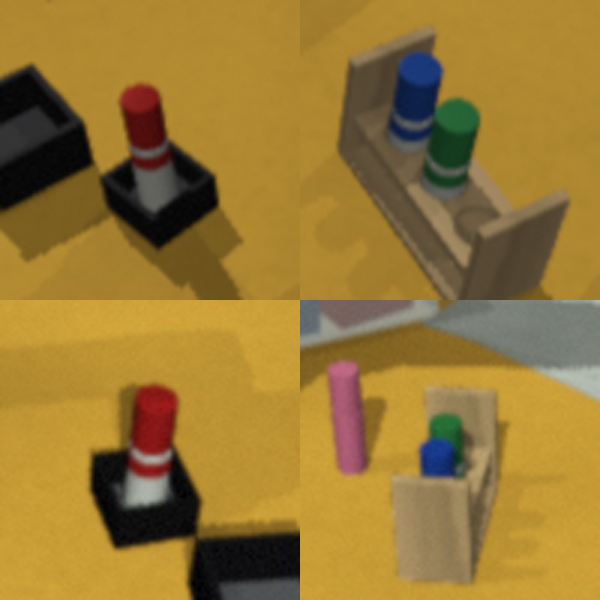

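Red stands upright and free in the small stand, and blue and green are in their holes. Handing in.

```bash
python3 -c "
from workcell import bot
print(bot.job_done())"
```

```text
the job is handed in; nothing more can be done
None
```

The red glue stick now stands upright in the small square stand, and I've handed the job in. I gripped it across the row, lifted it clear and lowered it until it touched the floor. I eased off 1 mm and only then opened the fingers.

- **Last pictures (scene and side):** red is upright and clear of the pocket walls. Blue and green are still in their holes, and the pink decoy and the larger stand are where they were.
- **Last readings:** floor contact came at TCP z = 0.067 m, the same height as at pick-up, with 10 N at most in the readings. The gripper was 0.22 m up, open and touching nothing at hand-in, at about 10 s of the 45 s.
- **Disagreements:** the scene and wrist cameras put red about 6 mm apart along the row, and a closer look settled it to about 2 mm. The finger opening read 28.5 to 29 mm on the 30 mm stick, which made no difference to the grip.

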